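# Put the row of glaze jars back into the storage rack in reverse order, tall bottle first

## Robot

A 6-joint arm with a two-finger parallel gripper is mounted at the origin on the work surface. World frame = base frame: x ahead of the robot, y to its left, z up, the work surface at z = 0. Lengths are in m, angles in degrees, forces in N, time in s.
With the tool pointing down it reaches from about 0.35 to 0.925 m from the base axis. Payload 6.4 kg.
Tool frame: the origin (TCP) lies at the very end of the fingers, on their centre line; the grasp point (between the pads) lies grip_depth behind it (grip_depth is the distance from the TCP to the grasp point, in m); y points along the fingers, x is the direction in which the jaws open and shut, and the axes are right-handed (so a half turn about y gives the same grasp; the last joint's range is limited). The gripper opens to 94 mm and grips with 3 to 60 N. Pads are 16 mm wide; open, the fingers measure 119 mm over their backs; the gripper's body (75 mm by 177 mm) begins 78 mm behind the grasp point.
Start: joints at [57.29, 14.043, 89.255, -0, 76.702, -9.975], TCP at [0.251, 0.6, 0.205] pointing down, gripper open.
Joint ranges: [-179.41, 179.41], [-58.25, 129.5], [7.25, 145.43], [-54.29, 234.29], [11.92, 165.04], [-157.13, 157.13]. Speed limits (degrees/s): [147.25, 147.25, 180, 180, 180, 180].

## Interface

Orientations are given as a 3x3 rotation matrix whose columns are the frame's x, y, z axes.
In Python, from plant import * gives the robot as it stands.
- The arm moves only by the tool apply_moves, never from a script. Its argument "series" is a list of rows, each a list of 4 numbers: the shift along the tool's x, y, z in cm, then the turn about the tool's y in degrees. In form: [[x, y, z, spin], ...]. A call has 1 to 10 rows; each row is the pose to reach, as a shift and turn from the pose commanded when the call began, along the tool's axes at that moment; what a row does not reach only later rows make up. A row lasts 1/12 s, in which the tool goes at most 41.7 mm and 7.16 degrees, less where a joint would pass 70% of its speed; a pose out of reach is approached as far as the arm can. A call with a gripper value outside its range is refused whole. "hand" is the finger opening in cm, from 0 to 9.4, set as the call begins (left out, the last holds). The fingers move at their own pace and stop on an object; the grip force is fixed at half the most. Time passes only in rows, so rows that repeat a pose let the fingers close. It gives the time, the measured TCP pose, the force and the opening at its end, in the units of the state.
- get_obs(): the state, without advancing time (a new reading comes with each control period).
- camera(name): name is "scene" or "top" or "wrist"; returns a dict with "color" (384x512x3 uint8, red, green, blue), "z_map" (384x512 float32, m along the optical axis (not along the pixel's ray), 0 where there is no reading), "fx", "fy", "cx", "cy" (pixels), "T" (4x4, takes a point from camera to world coordinates). Camera axes: x right, y down, z forward; pixel columns grow to the right and rows downward; lengths in m; the calibration is good to about 2 mm. A picture is of the moment at which its call begins.
- close_job(): hands the job in, once; it reports no verdict.
The state is a dict: "clock": time; "joint_pos": joint angles; "joint_vel": joint speeds; "tau": joint torques, N m; "eef_pos": TCP position; "tool_rot": TCP orientation; "force": force on the tool from outside, world axes, zero at the start; "torque": the same for the moment, N m; "grip_width": finger opening in m.
Only numpy, scipy, OpenCV 4.12 (cv2) and the standard library are available. Lean on these libraries where they do the work, as an engineer would, in place of code of your own. Each camera call takes 0.05 s, during which the arm holds its last target. There are 200 camera calls.

## Task

Clear the ware board: first stand the tall slip bottle in the cell at the back of the storage rack, and only then move the four glaze jars, one into each cell of the rack's front row, in the reverse of the order in which they stand on the board (the jar at the left end of the board goes to the right end of the rack, and so on; their coloured test tiles stay on the board and show the old order). Set everything down gently and upright, flat on the bottom of its cell, and let go.

Things in the scene. Friction and masses are not known exactly. Their poses are not given: they have to be found in the camera images.
- storage_rack: fixed plywood rack, 200 (x) x 290 (y) mm; steel rails, tops 22 mm above the table, form cells with floor at 12 mm. Origin: centre of underside, on the table; x away from the robot, y to its left (within 0.25 rad). Front row: 4 cells 62 x 62 mm at x = -55, y = +105, +35, -35, -105 mm. Back: one cell 68 x 68 mm at x = +57, y = 0. Stands left or right of the ware board.
- bottle: tall slip bottle, loose: grey cylinder, diameter 52 mm, 126 mm high, white paper band, then an orange cap (diameter 28) up to 152 mm. About 0.22 kg. Origin: centre of its underside, z up. Starts on the table about 110 mm behind the row of jars, a terracotta cup beside it. Grip the grey body.
- jar_red: red glaze jar, loose: white cylinder, diameter 42 mm, with red lid and band, 64 mm high in all (lid, 41 mm across, from 50 mm up). About 0.11 kg. Origin: centre of its underside, z up. Starts upright on the middle of the tile of its colour, in a row of four along the board, axes 70 mm apart: 28 mm free between neighbours, open across the row.
- jar_yellow: yellow glaze jar, loose: white cylinder, diameter 42 mm, with yellow lid and band, 64 mm high in all (lid, 41 mm across, from 50 mm up). About 0.11 kg. Origin: centre of its underside, z up. Starts upright on the middle of the tile of its colour, in a row of four along the board, axes 70 mm apart: 28 mm free between neighbours, open across the row.
- jar_green: green glaze jar, loose: white cylinder, diameter 42 mm, with green lid and band, 64 mm high in all (lid, 41 mm across, from 50 mm up). About 0.11 kg. Origin: centre of its underside, z up. Starts upright on the middle of the tile of its colour, in a row of four along the board, axes 70 mm apart: 28 mm free between neighbours, open across the row.
- jar_blue: blue glaze jar, loose: white cylinder, diameter 42 mm, with blue lid and band, 64 mm high in all (lid, 41 mm across, from 50 mm up). About 0.11 kg. Origin: centre of its underside, z up. Starts upright on the middle of the tile of its colour, in a row of four along the board, axes 70 mm apart: 28 mm free between neighbours, open across the row.
- tile_red: red test tile, fixed on the wooden ware board (top 14 mm above the table): 92 (x, across the row) x 54 (y, along it) x 6 mm. Marks where the jar of its colour stood. Origin: centre of its underside, 14 mm above the table; top at 20 mm. All tiles are parallel: x away from the robot, y to the robot's left, within 0.25 rad.
- tile_yellow: yellow test tile, fixed on the wooden ware board (top 14 mm above the table): 92 (x, across the row) x 54 (y, along it) x 6 mm. Marks where the jar of its colour stood. Origin: centre of its underside, 14 mm above the table; top at 20 mm. All tiles are parallel: x away from the robot, y to the robot's left, within 0.25 rad.
- tile_green: green test tile, fixed on the wooden ware board (top 14 mm above the table): 92 (x, across the row) x 54 (y, along it) x 6 mm. Marks where the jar of its colour stood. Origin: centre of its underside, 14 mm above the table; top at 20 mm. All tiles are parallel: x away from the robot, y to the robot's left, within 0.25 rad.
- tile_blue: blue test tile, fixed on the wooden ware board (top 14 mm above the table): 92 (x, across the row) x 54 (y, along it) x 6 mm. Marks where the jar of its colour stood. Origin: centre of its underside, 14 mm above the table; top at 20 mm. All tiles are parallel: x away from the robot, y to the robot's left, within 0.25 rad.

How it is judged:
By the outcome, as a careful person would: the job done as asked, in the order asked, and still so for the second after the job is handed in, with the robot touching nothing.
It also fails if it takes over 138 s, if anything falls off the work surface, if the arm or the gripper's body presses on something with over 40 N, if the wrist force passes 120 N, or if a joint passes its speed limit or range.

## Working session

There is one attempt and no reset: what is moved stays moved. The work goes in short steps, Python scripts to look and compute and a tool call to move; the robot and the scene stay as the last step left them, time stands still between calls to the robot, and variables do not carry over. Pictures are saved under pics/ and viewed, about 12 in all and at most 16, crops included, and the job is handed in when it is done.

Besides the shell and the picture viewer there is one more tool, called after "Request:" by a JSON object that holds its "api" and its "payload". apply_moves: Moves the arm, as the interface text tells. Its arguments: {"type":"object","properties":{"series":{"type":"array","items":{"type":"array","items":{"type":"number"}}},"hand":{"type":"number"}},"required":["series"]}

```bash
ls; mkdir -p pics
python3 - <<'E'
from plant import *
import cv2,numpy as np
o=get_obs();print(o)
try: print(grip_depth)
except Exception as e: print(e)
for n in("scene","top"):
    c=camera(n);np.savez(n+".npz",**c);cv2.imwrite(f"pics/{n}0.png",c["color"][...,::-1]);print(n,c["fx"],c["cx"],c["cy"],c["T"].round(3).tolist())
E
```

```text
pics
{'clock': 0.0, 'joint_pos': array([ 5.72911610e+01,  1.40836101e+01,  8.93250412e+01, -8.53672743e-05,
        7.67024673e+01, -9.97531965e+00]), 'joint_vel': array([-0.07774954, -0.08007354, -0.06002396,  0.01624325,  0.13953395,
       -0.00076945]), 'tau': array([-1.13024365e-03, -4.15831912e+01, -3.14606059e+01,  6.84787799e-02,
        3.32321157e-02, -1.45773151e-04]), 'eef_pos': array([0.25085127, 0.59898339, 0.20434984]), 'tool_rot': array([[ 3.86444365e-01, -1.04676536e-03, -9.22312126e-01],
       [ 9.22310741e-01, -1.63263478e-03,  3.86445638e-01],
       [-1.91031676e-03, -9.99998119e-01,  3.34520420e-04]]), 'force': array([-1.28166848, -0.34660618, -0.4011547 ]), 'torque': array([ 0.02607505, -0.0609917 ,  0.00912903]), 'grip_width': 0.09403334303907898}
0.0188
scene 461.7440720550936 251.20450911366189 189.40323807332163 [[0.728, 0.598, -0.334, 0.861], [0.685, -0.631, 0.364, -0.37], [0.007, -0.495, -0.869, 0.914], [0.0, 0.0, 0.0, 1.0]]
top 455.3339333053946 257.6196044933617 194.15929830370834 [[-0.013, -1.0, 0.017, 0.502], [-1.0, 0.013, -0.004, 0.006], [0.003, -0.017, -1.0, 1.092], [0.0, 0.0, 0.0, 1.0]]
```

View pics/top0.png

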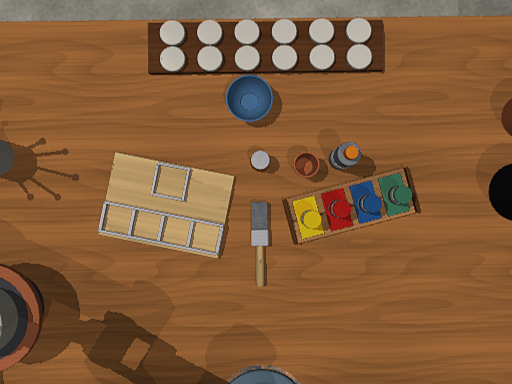

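View pics/scene0.png

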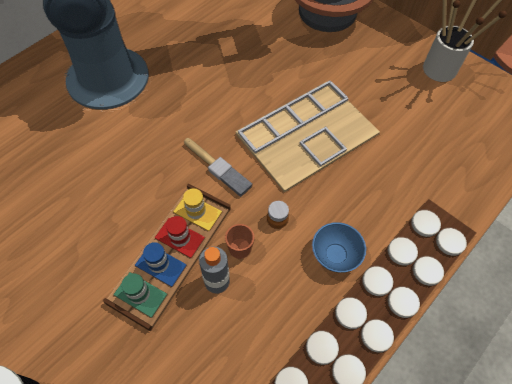

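```bash
cat > h.py <<'E'
import numpy as np,cv2
def load(n): return dict(np.load(n+".npz"))
def cloud(c):
    v,u=np.mgrid[0:384,0:512];z=c["z_map"]
    P=np.stack([(u-c["cx"])/c["fx"]*z,(v-c["cy"])/c["fy"]*z,z],-1)
    return P@c["T"][:3,:3].T+c["T"][:3,3]
def ray(c,uv,h):
    uv=np.atleast_2d(uv).astype(float)
    d=np.c_[(uv[:,0]-c["cx"])/c["fx"],(uv[:,1]-c["cy"])/c["fy"],np.ones(len(uv))]@c["T"][:3,:3].T
    o=c["T"][:3,3]; return o+d*((h-o[2])/d[:,2])[:,None]
E
python3 - <<'E'
from h import *
s=load("scene");t=load("top")
a=cv2.resize(t["color"][140:260,90:245],None,fx=5,fy=5,interpolation=cv2.INTER_CUBIC)
cv2.imwrite("pics/rack.png",a[...,::-1])
a=cv2.resize(s["color"][180:325,105:300],None,fx=4,fy=4,interpolation=cv2.INTER_CUBIC)
cv2.imwrite("pics/jars.png",a[...,::-1])
for n,c in(("top",t),("scene",s)):
    P=cloud(c);hsv=cv2.cvtColor(c["color"],cv2.COLOR_RGB2HSV).astype(int);H=hsv[...,0];S=hsv[...,1]
    reg=(P[...,0]>.3)&(P[...,0]<.75)&(P[...,1]<-.02)&(P[...,1]>-.5)
    for k,m in dict(red=(H<5)|(H>172),yellow=(H>20)&(H<32),green=(H>60)&(H<95),blue=(H>98)&(H<125)).items():
        q=reg&m&(S>110)&(abs(P[...,2]-.084)<.005)
        (x,y),r=cv2.minEnclosingCircle(np.argwhere(q)[:,::-1].astype(np.float32))
        print(n,k,q.sum(),np.median(P[q],0).round(4),ray(c,[x,y],.084)[0].round(4),r)
    q=reg&(P[...,2]>.145)&(P[...,2]<.16); print(n,"cap",q.sum(),P[q].mean(0).round(4), S[q].mean())
    q=reg&(P[...,2]>.12)&(P[...,2]<.132); (x,y),r=cv2.minEnclosingCircle(np.argwhere(q)[:,::-1].astype(np.float32));print("shoulder",q.sum(),ray(c,[x,y],.126),r)
    q=(P[...,0]>.45)&(P[...,0]<.65)&(P[...,1]<.05)&(P[...,1]>-.18)&(P[...,2]>.03)&(P[...,2]<.11)
    nl,l,st,ce=cv2.connectedComponentsWithStats(q.astype(np.uint8))
    for i in range(1,nl):
        if st[i,4]>30: print(" blob",ce[i].round(),st[i],P[l==i].min(0).round(3),P[l==i].max(0).round(3))
E
```

```text
top red 256 [ 0.4841 -0.1838  0.083 ] [ 0.4844 -0.1834  0.084 ] 9.062894821166992
top yellow 259 [ 0.4626 -0.1175  0.0833] [ 0.4617 -0.117   0.084 ] 9.100237846374512
top green 246 [ 0.5153 -0.3197  0.0831] [ 0.5147 -0.3185  0.084 ] 9.054780006408691
top blue 251 [ 0.4944 -0.2514  0.083 ] [ 0.4952 -0.2515  0.084 ] 9.029557228088379
top cap 144 [ 0.6026 -0.1928  0.1508] 217.44444444444446
shoulder 294 [[ 0.60204277 -0.19250319  0.126     ]] 12.096996307373047
 blob [334. 158.] [330 146  11  22 117] [ 0.58 -0.18  0.03] [ 0.623 -0.166  0.11 ]
 blob [260. 160.] [251 151  19  19 280] [ 0.577 -0.025  0.04 ] [0.619 0.016 0.054]
 blob [307. 163.] [293 152  26  26 229] [ 0.557 -0.136  0.03 ] [ 0.615 -0.079  0.064]
 blob [335. 209.] [329 200  12  18 170] [ 0.465 -0.18   0.03 ] [ 0.504 -0.162  0.089]
 blob [311. 218.] [301 210  21  15 258] [ 0.451 -0.138  0.04 ] [ 0.482 -0.096  0.088]
scene red 304 [ 0.4897 -0.1835  0.0836] [ 0.4899 -0.1839  0.084 ] 10.111974716186523
scene yellow 274 [ 0.4669 -0.1173  0.0833] [ 0.467  -0.1171  0.084 ] 9.763554573059082
scene green 11 [ 0.5335 -0.3168  0.0816] [ 0.5186 -0.3196  0.084 ] 10.755352973937988
scene blue 323 [ 0.4998 -0.2518  0.0835] [ 0.5002 -0.2519  0.084 ] 10.338316917419434
scene cap 189 [ 0.6073 -0.1929  0.1512] 182.93650793650792
shoulder 380 [[ 0.60772295 -0.1932949   0.126     ]] 14.320713996887207
 blob [194. 203.] [183 188  23  29 484] [ 0.45  -0.137  0.03 ] [ 0.487 -0.096  0.087]
 blob [278. 211.] [268 201  21  21 346] [ 0.583 -0.025  0.03 ] [0.624 0.018 0.054]
 blob [182. 225.] [171 216  19  25 173] [ 0.469 -0.18   0.031] [ 0.509 -0.162  0.088]
 blob [239. 238.] [225 224  30  31 443] [ 0.561 -0.137  0.03 ] [ 0.62  -0.078  0.063]
```

View pics/rack.png

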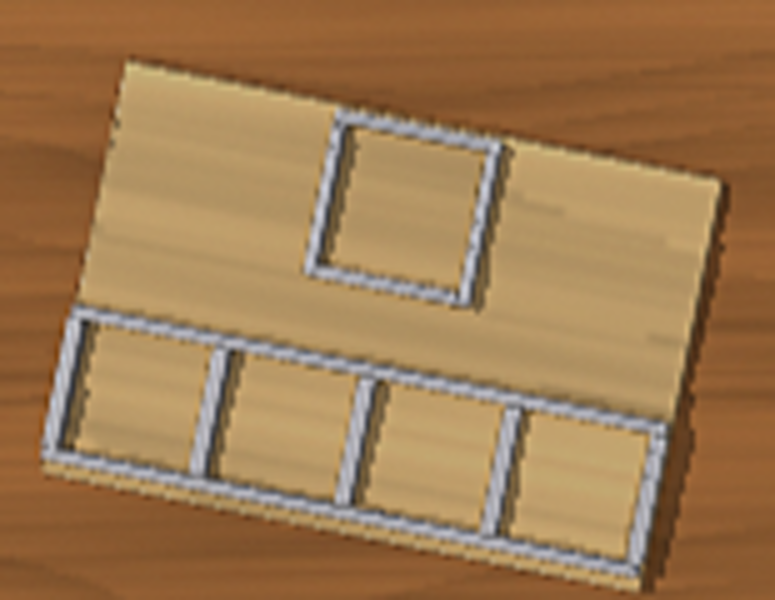

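View pics/jars.png

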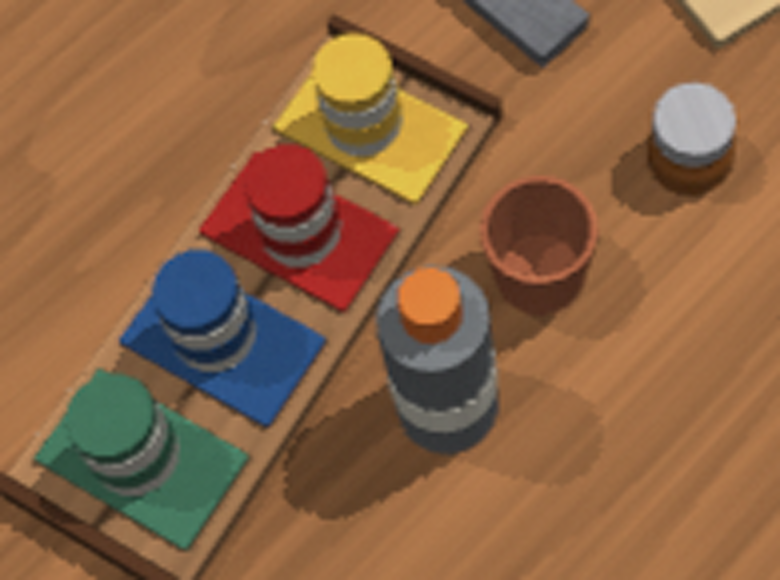

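Run:
```python
from h import *
for n in("top","scene"):
    c=load(n);P=cloud(c);hsv=cv2.cvtColor(c["color"],cv2.COLOR_RGB2HSV)
    q=(hsv[...,1]<60)&(hsv[...,2]>90)&(P[...,0]>.3)&(P[...,0]<.65)&(P[...,1]>.04)&(P[...,1]<.42)&(P[...,2]<.05)&(P[...,2]>.005)
    nl,l,st,ce=cv2.connectedComponentsWithStats(q.astype(np.uint8))
    C=[]
    for i in range(1,nl):
        if st[i,4]<80: continue
        w=ray(c,np.argwhere(l==i)[:,::-1],.022)[:,:2]
        r=cv2.minAreaRect((w*1000).astype(np.float32));print(n,st[i],np.round(r[0],1),np.round(r[1],1),round(r[2],2), np.median(P[l==i][:,2]));C.append(r[0])
    C=np.array(C)/1000
    if len(C)==2:
        C=C[np.argsort(C[:,0])];d=C[1]-C[0];print("x-axis angle",np.degrees(np.arctan2(d[1],d[0])),np.linalg.norm(d))
```

```text
top [151 162  39  39 316] [554.2 207.5] [78.8 80.2] 78.08 0.020632754563117195
top [  98  201  126   55 1092] [444.8 230.5] [287.4  74.4] 77.93 0.020502408936951322
x-axis angle -11.853659196160724 0.11177203903344522
scene [238  81 110  72 989] [449.3 229.9] [290.2  78.2] 77.96 0.02101327926118679
scene [300 126  47  40 354] [558.2 206.3] [84.1 82.9] 77.95 0.020921112467269576
x-axis angle -12.189129623919252 0.11141103730678495
```

```bash
cat > d.py <<'E'
import sys,numpy as np
from plant import *
def go(x,y,z,a):
    o=get_obs();R=o["tool_rot"];d=R.T@(np.array([x,y,z])-o["eef_pos"])*100
    c=np.degrees(np.arctan2(R[1,0],R[0,0]));s=(c-a+90)%180-90
    print("t%.2f"%o["clock"],o["eef_pos"].round(4),"yaw%.1f"%c,"w%.4f"%o["grip_width"],"j6 %.0f"%o["joint_pos"][5],"F",o["force"].round(1),"-> shift",d.round(2),"spin %.1f"%s,"rows %.1f"%max(np.linalg.norm(d)/4.17,abs(s)/7.16))
if __name__=="__main__": go(*map(float,sys.argv[1:5]))
E
python3 d.py .605 -.193 .25 11
```

```text
t0.10 [0.2509 0.5991 0.2045] yaw67.3 w0.0939 j6 -10 F [ 0.3 -0.3 -0.1] -> shift [-59.38  -4.47 -63.26] spin 56.3 rows 20.8
```

Request:
{"api": "apply_moves", "payload": {"series": [[-2.0,-1.5,-2,6],[-4.5,-3,-5,12],[-7,-4.5,-7.5,18],[-9.5,-4.5,-10,24],[-12,-4.5,-12.8,30],[-14.5,-4.5,-15.5,36],[-17,-4.5,-18.2,42],[-19.5,-4.5,-20.8,48],[-22,-4.5,-23.5,54],[-24.5,-4.5,-26.1,56.3]]}}

```text
clock: 0.93
eef_pos: [0.3974, 0.2709, 0.2501]
tool_rot: [[0.982, -0.0, -0.186], [0.186, -0.0, 0.982], [-0.0, -1.0, -0.0]]
force: [0.3, 0.6, -0.2]
grip_width: 0.0941
```

```bash
python3 d.py .605 -.193 .25 11
```

```text
t0.93 [0.3974 0.2709 0.2501] yaw10.7 w0.0941 j6 10 F [ 0.3  0.6 -0.2] -> shift [ 1.175e+01  2.000e-02 -4.945e+01] spin -0.3 rows 12.2
```

Request:
{"api": "apply_moves", "payload": {"series": [[0.9,0,-4,0],[1.9,0,-8,0],[2.9,0,-12,0],[3.9,0,-16,0],[4.9,0,-20,0],[5.9,0,-24,0],[6.8,0,-28,0],[7.7,0,-32,0],[8.5,0,-36,0],[9.3,0,-39,0]]}}

```text
clock: 1.77
eef_pos: [0.563, -0.0955, 0.2499]
tool_rot: [[0.982, -0.001, -0.188], [0.188, -0.0, 0.982], [-0.001, -1.0, 0.0]]
force: [0.2, 0.4, -0.3]
grip_width: 0.0938
```

Request:
{"api": "apply_moves", "payload": {"series": [[0.8,0,-3.5,0],[1.6,0,-6.7,0],[2.1,0,-9,0],[2.4,0,-10.2,0],[2.4,0,-10.4,0],[2.4,0,-10.4,0]]}}

```text
clock: 2.27
eef_pos: [0.6058, -0.1898, 0.2499]
tool_rot: [[0.982, -0.001, -0.19], [0.19, 0.001, 0.982], [-0.001, -1.0, 0.001]]
force: [-1.2, -0.6, 0.3]
grip_width: 0.0943
```

Run:
```python
from d import go
from plant import *
import cv2,numpy as np
go(.605,-.193,.25,11)
for n in ("wrist","top"):
    c=camera(n);np.savez(n+"1.npz",**c);cv2.imwrite(f"pics/{n}1.png",c["color"][...,::-1]);print(c["T"].round(3).tolist())
from h import *
for n in("wrist","top"):
    c=load(n+"1");P=cloud(c);hsv=cv2.cvtColor(c["color"],cv2.COLOR_RGB2HSV)
    q=(hsv[...,0]>5)&(hsv[...,0]<18)&(hsv[...,1]>150)&(P[...,2]>.14)&(P[...,2]<.16)&(abs(P[...,0]-.6)<.1)
    print(n,q.sum(),P[q].mean(0))
```

```text
t2.27 [ 0.6058 -0.1898  0.2499] yaw10.9 w0.0943 j6 -39 F [-1.2 -0.6  0.3] -> shift [-0.14 -0.01 -0.3 ] spin -0.1 rows 0.1
[[0.982, 0.183, 0.053, 0.592], [0.19, -0.943, -0.272, -0.111], [-0.0, 0.277, -0.961, 0.428], [0.0, 0.0, 0.0, 1.0]]
[[-0.013, -1.0, 0.017, 0.502], [-1.0, 0.013, -0.004, 0.006], [0.003, -0.017, -1.0, 1.092], [0.0, 0.0, 0.0, 1.0]]
wrist 526 [ 0.60580923 -0.19190731  0.14986473]
top 0 [nan nan nan]<stdin>:11: RuntimeWarning: Mean of empty slice.
  ret = um.true_divide(
```

View pics/wrist1.png

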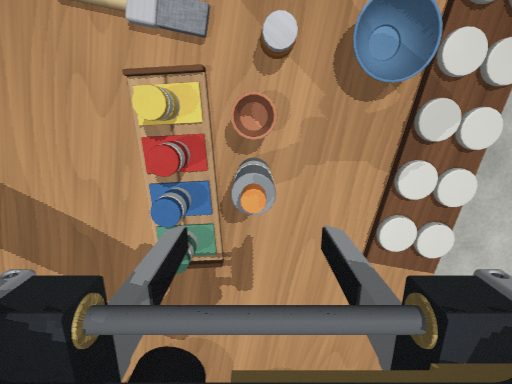

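Request:
{"api": "apply_moves", "payload": {"series": [[-0.1,1,-0.2,0],[-0.1,3,-0.2,0],[-0.1,6,-0.2,0],[-0.1,9,-0.2,0],[-0.1,11.5,-0.2,0],[-0.1,14,-0.2,0],[-0.1,16,-0.2,0],[-0.1,17.3,-0.2,0],[-0.1,18.1,-0.2,0],[-0.1,18.1,-0.2,0]]}}

```text
clock: 3.2
eef_pos: [0.6044, -0.1911, 0.0677]
tool_rot: [[0.982, -0.003, -0.191], [0.191, 0.001, 0.982], [-0.002, -1.0, 0.002]]
force: [0.3, 0.5, -0.1]
grip_width: 0.094
```

Request:
{"api": "apply_moves", "payload": {"series": [[0,0,0,0],[0,0,0,0],[0,0,0,0],[0,0,0,0],[0,0,0,0],[0,0,0,0],[0,0,0,0],[0,0,0,0]], "hand": 4.0}}

```text
clock: 3.87
eef_pos: [0.6055, -0.1923, 0.0697]
tool_rot: [[0.982, 0.0, -0.19], [0.19, -0.0, 0.982], [0.0, -1.0, -0.0]]
force: [-0.3, -0.0, 0.5]
grip_width: 0.0517
```

Request:
{"api": "apply_moves", "payload": {"series": [[0,-0.3,0,0],[0,-1,0,0],[0,-2.3,0,0],[0,-4,0,0],[0,-6,0,0],[0,-8,0,0],[0,-10,0,0],[0,-11.3,0,0],[0,-12,0,0],[0,-12,0,0]]}}

```text
clock: 4.7
eef_pos: [0.6064, -0.1927, 0.1919]
tool_rot: [[0.982, 0.003, -0.19], [0.19, -0.002, 0.982], [0.003, -1.0, -0.002]]
force: [-0.6, 0.4, -1.8]
grip_width: 0.0521
```

Request:
{"api": "apply_moves", "payload": {"series": [[0,0,0.5,0],[0.1,0,1.5,0],[0.2,0,3,0],[0.4,0,5,0],[0.5,0,7.5,0],[0.7,0,10,0],[0.9,0,12.5,0],[1.1,0,15,0],[1.2,0,17.5,0],[1.4,0,20,0]]}}

```text
clock: 5.53
eef_pos: [0.5796, 0.0095, 0.1883]
tool_rot: [[0.982, -0.002, -0.191], [0.191, 0.001, 0.982], [-0.002, -1.0, 0.001]]
force: [0.6, -0.3, -2.4]
grip_width: 0.0517
```

Request:
{"api": "apply_moves", "payload": {"series": [[0.2,0,2.5,0],[0.3,0,5,0],[0.5,0,7.5,0],[0.7,0,10,0],[0.9,0,12.5,0],[1.1,0,15,0],[1.2,0,17,0],[1.3,0,18.6,0],[1.4,0,19.6,0],[1.4,0,20.1,0]]}}

```text
clock: 6.37
eef_pos: [0.5553, 0.2087, 0.1886]
tool_rot: [[0.981, -0.002, -0.192], [0.192, -0.0, 0.981], [-0.002, -1.0, 0.0]]
force: [0.2, -0.4, -1.8]
grip_width: 0.0522
```

```bash
cat > w.py <<'E'
import sys
from d import go
from h import *
from plant import camera
def shot(n,f):
    c=camera(n);np.savez(f+".npz",**c);cv2.imwrite(f"pics/{f}.png",c["color"][...,::-1]);return c
if __name__=="__main__":
    go(*map(float,sys.argv[2:6]))
    for n in sys.argv[6:]: shot(n,n+sys.argv[1])
E
python3 w.py 2 .556 .207 .19 11 wrist scene
python3 - <<'E'
from h import *
a=[cv2.imread(f"pics/{n}2.png") for n in("wrist","scene")]
a[1]=a[1][40:240,180:440]
a=[cv2.resize(x,(400,int(x.shape[0]*400/x.shape[1]))) for x in a]
h=max(x.shape[0] for x in a)
cv2.imwrite("pics/c2.png",np.hstack([cv2.copyMakeBorder(x,0,h-x.shape[0],0,0,0) for x in a]))
E
```

```text
t6.37 [0.5553 0.2087 0.1886] yaw11.1 w0.0522 j6 -1 F [ 0.2 -0.4 -1.8] -> shift [ 0.03 -0.14 -0.18] spin 0.1 rows 0.1
```

View pics/c2.png

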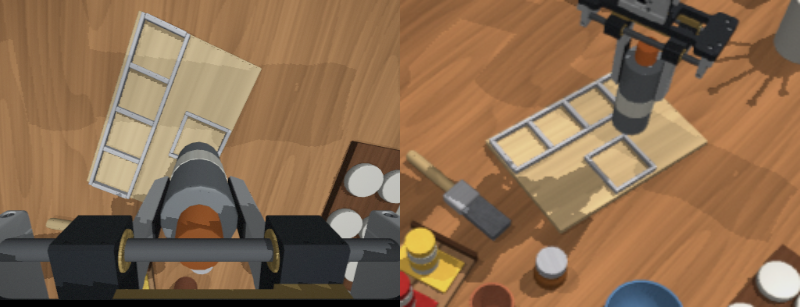

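Run:
```python
from h import *
c=load("wrist2");P=cloud(c);hsv=cv2.cvtColor(c["color"],cv2.COLOR_RGB2HSV)
q=(hsv[...,1]<60)&(hsv[...,2]>100)&(P[...,2]>.005)&(P[...,2]<.035)&(P[...,0]<.5)&(P[...,0]>.3)
nl,l,st,ce=cv2.connectedComponentsWithStats(q.astype(np.uint8))
for i in range(1,nl):
    if st[i,4]<300: continue
    w=ray(c,np.argwhere(l==i)[:,::-1],.022)[:,:2]
    r=cv2.minAreaRect((w*1000).astype(np.float32));print(st[i],r,np.median(P[l==i][:,2]))
    f=np.array(r[0]);a=np.radians(90-r[2]) if r[2]>45 else -np.radians(r[2]);print("back",f+112*np.array([np.cos(a),-np.sin(abs(a))]))
```

```text
[ 114   15  118  240 4302] ((448.5476989746094, 231.91049194335938), (285.5427551269531, 75.26786041259766), 77.92941284179688) 0.019970611782749198
back [558.07145914 208.48943393]
```

Request:
{"api": "apply_moves", "payload": {"series": [[0.1,0.5,-0.1,0],[0.1,1.8,-0.1,0],[0.1,3.5,-0.1,0],[0.1,5.2,-0.1,0],[0.1,7,-0.1,0],[0.1,8.5,-0.1,0],[0.1,9.6,-0.1,0],[0.1,10.1,-0.1,0],[0.1,10.4,-0.1,0],[0.1,10.4,-0.1,0]]}}

```text
clock: 7.3
eef_pos: [0.5578, 0.2057, 0.085]
tool_rot: [[0.982, -0.001, -0.19], [0.19, -0.0, 0.982], [-0.001, -1.0, -0.0]]
force: [-0.3, 0.6, -2.1]
grip_width: 0.052
```

Request:
{"api": "apply_moves", "payload": {"series": [[0,0,0,0],[0,0.1,0,0],[0,0.2,0,0],[0,0.3,0,0],[0,0.3,0,0]]}}

```text
clock: 7.72
eef_pos: [0.5579, 0.2061, 0.0825]
tool_rot: [[0.982, 0.0, -0.19], [0.19, 0.0, 0.982], [0.0, -1.0, -0.0]]
force: [-0.2, 0.2, -2.1]
grip_width: 0.0515
```

```bash
python3 w.py 3 .557 .2075 .081 11 scene top
python3 - <<'E'
from h import *
a=[cv2.imread(f"pics/{n}3.png") for n in("scene","top")]
a=[a[0][60:200,220:400],a[1][120:260,85:265]]
cv2.imwrite("pics/c3.png",cv2.resize(np.hstack(a),None,fx=2.2,fy=2.2))
E
```

```text
t7.72 [0.5579 0.2061 0.0825] yaw11.0 w0.0515 j6 -2 F [-0.2  0.2 -2.1] -> shift [-0.06  0.15  0.16] spin -0.0 rows 0.1
```

View pics/c3.png

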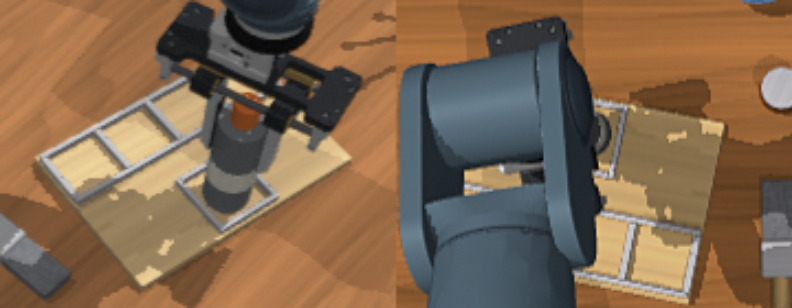

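Request:
{"api": "apply_moves", "payload": {"series": [[0,0.05,0,0],[0,0.1,0,0],[0,0.1,0,0]]}}

```text
clock: 8.07
eef_pos: [0.558, 0.206, 0.0817]
tool_rot: [[0.982, 0.0, -0.19], [0.19, 0.0, 0.982], [0.0, -1.0, -0.0]]
force: [-0.4, 0.0, -0.4]
grip_width: 0.0518
```

Request:
{"api": "apply_moves", "payload": {"series": [[0,0.05,0,0],[0,0.1,0,0],[0,0.1,0,0]]}}

```text
clock: 8.32
eef_pos: [0.558, 0.2061, 0.0817]
tool_rot: [[0.982, -0.0, -0.19], [0.19, -0.0, 0.982], [-0.0, -1.0, -0.0]]
force: [-4.1, -0.7, 6.7]
grip_width: 0.0515
```

Request:
{"api": "apply_moves", "payload": {"series": [[0,-0.1,0,0],[0,-0.1,0,0]]}}

```text
clock: 8.48
eef_pos: [0.5581, 0.206, 0.0817]
tool_rot: [[0.982, 0.001, -0.19], [0.19, 0.0, 0.982], [0.001, -1.0, -0.0]]
force: [-1.0, 0.0, 1.4]
grip_width: 0.0515
```

Request:
{"api": "apply_moves", "payload": {"series": [[0,0,0,0],[0,0,0,0],[0,0,0,0],[0,0,0,0],[0,0,0,0],[0,0,0,0]], "hand": 9.4}}

```text
clock: 8.98
eef_pos: [0.5579, 0.206, 0.0814]
tool_rot: [[0.982, 0.0, -0.19], [0.19, -0.0, 0.982], [0.0, -1.0, -0.0]]
force: [-0.8, 0.1, -0.5]
grip_width: 0.0884
```

Request:
{"api": "apply_moves", "payload": {"series": [[0,-0.5,0,0],[0,-1.5,0,0],[0,-3.5,0,0],[0,-6,0,0],[0,-9,0,0],[0,-12,0,0],[0,-14.5,0,0],[0,-16,0,0],[0,-16.8,0,0],[0,-17,0,0]]}}

```text
clock: 9.82
eef_pos: [0.5587, 0.2062, 0.2541]
tool_rot: [[0.982, 0.004, -0.19], [0.19, 0.001, 0.982], [0.004, -1.0, -0.0]]
force: [-0.4, -1.1, 0.6]
grip_width: 0.0941
```

```bash
python3 w.py 4 .464 -.117 .22 15 wrist
python3 - <<'E'
from h import *
c=load("wrist4");P=cloud(c);hsv=cv2.cvtColor(c["color"],cv2.COLOR_RGB2HSV)
q=(hsv[...,0]>5)&(hsv[...,0]<18)&(hsv[...,1]>150)&(P[...,2]>.155)&(P[...,2]<.17)
print(q.sum(),P[q].mean(0) if q.any() else "")
E
```

```text
t9.82 [0.5587 0.2062 0.2541] yaw11.0 w0.0941 j6 -2 F [-0.4 -1.1  0.6] -> shift [-15.46   3.35 -29.93] spin -4.0 rows 8.1
548 [0.55877321 0.20636833 0.16207814]
```

View pics/wrist4.png

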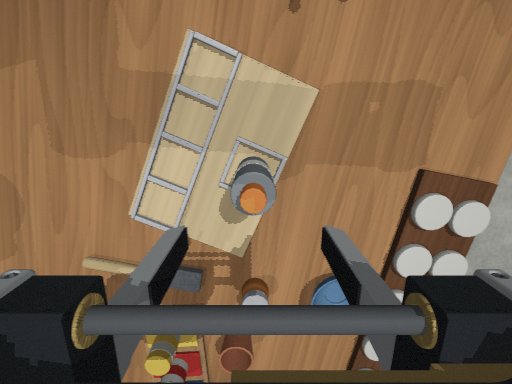

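Request:
{"api": "apply_moves", "payload": {"series": [[-0.8,0,-1.5,-1],[-2.3,0,-4.5,-2],[-4,0,-7.8,-3],[-5.8,0,-11.2,-4],[-7.6,0,-14.7,-4],[-9.4,1,-18.2,-4],[-11.2,2,-21.7,-4],[-12.9,4,-25,-4],[-14.4,6,-27.9,-4],[-15.5,8,-29.9,-4]]}}

```text
clock: 10.7
eef_pos: [0.4607, -0.119, 0.1693]
tool_rot: [[0.967, -0.002, -0.256], [0.256, 0.0, 0.967], [-0.002, -1.0, 0.001]]
force: [0.4, -0.1, -0.2]
grip_width: 0.0942
```

Request:
{"api": "apply_moves", "payload": {"series": [[0,0.5,0,0],[0,0.5,0,0]]}}

```text
clock: 10.87
eef_pos: [0.4604, -0.1166, 0.1634]
tool_rot: [[0.967, -0.005, -0.256], [0.256, 0.003, 0.967], [-0.004, -1.0, 0.005]]
force: [-0.4, 0.1, -0.2]
grip_width: 0.0939
```

```bash
cat > lids.py <<'E'
import sys
from w import *
def lids(f):
    c=load(f);P=cloud(c);hsv=cv2.cvtColor(c["color"],cv2.COLOR_RGB2HSV).astype(int);H=hsv[...,0]
    for k,m in dict(red=(H<5)|(H>172),yellow=(H>20)&(H<32),green=(H>60)&(H<95),blue=(H>98)&(H<125)).items():
        q=m&(hsv[...,1]>110)&(abs(P[...,2]-float(sys.argv[7] if len(sys.argv)>7 else .083))<.005)
        if q.sum()>100: print(k,q.sum(),P[q].mean(0).round(4))
if __name__=="__main__":
    shot("wrist","wrist"+sys.argv[1]);lids("wrist"+sys.argv[1]); go(*map(float,sys.argv[2:6]))
E
python3 lids.py 5 .464 -.117 .039 15
```

```text
red 1050 [ 0.4874 -0.182   0.0823]
yellow 1264 [ 0.4651 -0.1163  0.0823]
t10.92 [ 0.4617 -0.1163  0.1651] yaw14.9 w0.0939 j6 -43 F [-0.6  0.6  0.5] -> shift [ 0.23 12.61 -0.16] spin -0.1 rows 3.0
```

Request:
{"api": "apply_moves", "payload": {"series": [[0.3,1,0,0],[0.3,3,0,0],[0.3,5.5,0,0],[0.3,8,0,0],[0.3,10,0,0],[0.3,11.5,0,0],[0.3,12.3,0,0],[0.3,12.6,0,0],[0.3,12.6,0,0]]}}

```text
clock: 11.67
eef_pos: [0.4659, -0.1156, 0.0404]
tool_rot: [[0.966, -0.0, -0.26], [0.26, 0.0, 0.966], [-0.0, -1.0, 0.0]]
force: [-0.3, 0.8, 0.5]
grip_width: 0.094
```

Request:
{"api": "apply_moves", "payload": {"series": [[0,0,0,0],[0,0,0,0],[0,0,0,0],[0,0,0,0],[0,0,0,0],[0,0,0,0],[0,0,0,0],[0,0,0,0],[0,0,0,0]], "hand": 3.0}}

```text
clock: 12.42
eef_pos: [0.4653, -0.1163, 0.0405]
tool_rot: [[0.966, -0.0, -0.258], [0.258, -0.0, 0.966], [-0.0, -1.0, 0.0]]
force: [-0.4, -0.5, 1.0]
grip_width: 0.0417
```

Request:
{"api": "apply_moves", "payload": {"series": [[0,-0.3,0,0],[0,-1,0,0],[0,-2.3,0,0],[0,-4,0,0],[0,-6,0,0],[0,-8,0,0],[0,-9.3,0,0],[0,-10,0,0],[0,-10,0,0]]}}

```text
clock: 13.17
eef_pos: [0.4665, -0.1167, 0.1425]
tool_rot: [[0.966, 0.003, -0.258], [0.258, -0.002, 0.966], [0.003, -1.0, -0.003]]
force: [0.1, 0.1, -0.8]
grip_width: 0.0419
```

```bash
python3 d.py .4256 .1281 .140 15
```

```text
t13.17 [ 0.4665 -0.1167  0.1425] yaw15.0 w0.0419 j6 -43 F [ 0.1  0.1 -0.8] -> shift [ 2.37  0.19 24.71] spin -0.0 rows 6.0
```

Request:
{"api": "apply_moves", "payload": {"series": [[0.1,0,1,0],[0.3,0,3,0],[0.6,0,6,0],[0.9,0,9.5,0],[1.3,0,13,0],[1.7,0,16.5,0],[2,0,20,0],[2.3,0,22.7,0],[2.5,0,24.2,0],[2.5,0,24.6,0]]}}

```text
clock: 14.0
eef_pos: [0.424, 0.1303, 0.1389]
tool_rot: [[0.965, -0.003, -0.262], [0.262, 0.0, 0.965], [-0.003, -1.0, 0.001]]
force: [-0.2, -0.3, -0.5]
grip_width: 0.0411
```

Request:
{"api": "apply_moves", "payload": {"series": [[0,0.5,0,0],[0,2,0,0],[0,4,0,0],[0,6,0,0],[0,8,0,0],[0,9.3,0,0],[0,10,0,0],[0,10.3,0,0],[0,10.4,0,0],[0,10.4,0,0]]}}

```text
clock: 14.83
eef_pos: [0.4266, 0.1275, 0.0368]
tool_rot: [[0.966, 0.001, -0.258], [0.258, -0.0, 0.966], [0.001, -1.0, -0.0]]
force: [0.0, 0.1, -1.0]
grip_width: 0.0419
```

Request:
{"api": "apply_moves", "payload": {"series": [[0,0.1,0,0],[0,0.2,0,0],[0,0.3,0,0],[0,0.3,0,0]]}}

```text
clock: 15.17
eef_pos: [0.4262, 0.1279, 0.0336]
tool_rot: [[0.966, 0.0, -0.258], [0.258, 0.0, 0.966], [0.0, -1.0, -0.0]]
force: [-0.2, 0.3, -0.7]
grip_width: 0.0416
```

```bash
python3 d.py .4256 .1281 .0325 15
```

```text
t15.17 [0.4262 0.1279 0.0336] yaw15.0 w0.0416 j6 -13 F [-0.2  0.3 -0.7] -> shift [-0.05  0.11  0.03] spin -0.0 rows 0.0
```

Request:
{"api": "apply_moves", "payload": {"series": [[0,0.05,0,0],[0,0.1,0,0],[0,0.1,0,0],[0,0.1,0,0]]}}

```text
clock: 15.5
eef_pos: [0.4261, 0.1279, 0.0325]
tool_rot: [[0.966, 0.0, -0.258], [0.258, 0.0, 0.966], [0.0, -1.0, -0.0]]
force: [-0.5, 1.0, -0.6]
grip_width: 0.0417
```

Request:
{"api": "apply_moves", "payload": {"series": [[0,0.05,0,0],[0,0.05,0,0],[0,0.05,0,0]]}}

```text
clock: 15.75
eef_pos: [0.4261, 0.1279, 0.0324]
tool_rot: [[0.966, -0.0, -0.258], [0.258, -0.0, 0.966], [-0.0, -1.0, 0.0]]
force: [-3.2, -0.1, 5.3]
grip_width: 0.0414
```

Request:
{"api": "apply_moves", "payload": {"series": [[0,0,0,0],[0,0,0,0],[0,0,0,0],[0,0,0,0],[0,0,0,0],[0,0,0,0],[0,0,0,0],[0,0,0,0]], "hand": 9.4}}

```text
clock: 16.42
eef_pos: [0.4261, 0.1279, 0.0319]
tool_rot: [[0.966, -0.0, -0.258], [0.258, -0.0, 0.966], [-0.0, -1.0, 0.0]]
force: [0.1, 0.8, 0.9]
grip_width: 0.0914
```

Request:
{"api": "apply_moves", "payload": {"series": [[0,-0.5,0,0],[0,-1.5,0,0],[0,-3.5,0,0],[0,-6,0,0],[0,-8.5,0,0],[0,-10.5,0,0],[0,-11.5,0,0],[0,-12,0,0]]}}

```text
clock: 17.08
eef_pos: [0.4273, 0.1279, 0.1544]
tool_rot: [[0.966, 0.004, -0.258], [0.258, 0.0, 0.966], [0.004, -1.0, -0.001]]
force: [0.7, 0.2, -0.7]
grip_width: 0.0942
```

Request:
{"api": "apply_moves", "payload": {"series": [[-0.1,0,-1,2],[-0.2,0,-4,6],[-0.5,0,-8,10],[-0.8,0,-12,15],[-1,0,-16,20],[-1.3,0,-20,20],[-1.6,0,-24,20],[-1.9,0,-28,20],[-2.1,0,-31,20],[-2.1,0,-31.6,20]]}}

```text
clock: 17.92
eef_pos: [0.4867, -0.1873, 0.1504]
tool_rot: [[0.996, -0.002, 0.094], [-0.094, 0.0, 0.996], [-0.002, -1.0, -0.0]]
force: [-0.6, -0.5, -0.6]
grip_width: 0.0941
```

Request:
{"api": "apply_moves", "payload": {"series": [[0,0,0,0],[0,0,0,0]]}}

```text
clock: 18.08
eef_pos: [0.4863, -0.1823, 0.1505]
tool_rot: [[0.996, -0.003, 0.089], [-0.089, 0.002, 0.996], [-0.003, -1.0, 0.002]]
force: [0.4, 0.9, -0.2]
grip_width: 0.0939
```

```bash
python3 lids.py 6 .4872 -.1828 .040 -5
```

```text
red 1373 [ 0.4881 -0.1825  0.0823]
blue 1153 [ 0.4987 -0.2505  0.0822]
t18.13 [ 0.4865 -0.1816  0.1508] yaw-5.0 w0.0938 j6 -28 F [-0.6  0.5  0.6] -> shift [ 0.11 11.08 -0.12] spin -0.0 rows 2.7
```

View pics/wrist6.png

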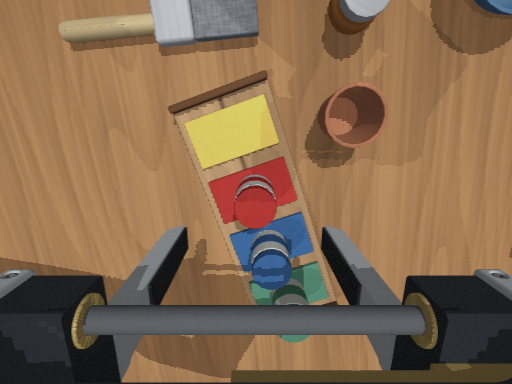

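Request:
{"api": "apply_moves", "payload": {"series": [[0.1,1,-0.1,0],[0.1,3,-0.1,0],[0.1,5.5,-0.1,0],[0.1,8,-0.1,0],[0.1,9.7,-0.1,0],[0.1,10.6,-0.1,0],[0.1,11,-0.1,0],[0.1,11.1,-0.1,0],[0.1,11.1,-0.1,0]]}}

```text
clock: 18.88
eef_pos: [0.4888, -0.1838, 0.0415]
tool_rot: [[0.996, 0.001, 0.087], [-0.087, -0.001, 0.996], [0.001, -1.0, -0.001]]
force: [0.8, -0.3, 0.1]
grip_width: 0.094
```

Request:
{"api": "apply_moves", "payload": {"series": [[0,0,0,0],[0,0,0,0],[0,0,0,0],[0,0,0,0],[0,0,0,0],[0,0,0,0],[0,0,0,0],[0,0,0,0],[0,0,0,0]], "hand": 3.0}}

```text
clock: 19.63
eef_pos: [0.4881, -0.1839, 0.0409]
tool_rot: [[0.996, -0.001, 0.088], [-0.088, 0.0, 0.996], [-0.001, -1.0, 0.0]]
force: [-1.0, 1.2, 1.1]
grip_width: 0.0413
```

Request:
{"api": "apply_moves", "payload": {"series": [[0,-0.3,0,0],[0,-1,0,0],[0,-2.3,0,0],[0,-4,0,0],[0,-6,0,0],[0,-8,0,0],[0,-9.3,0,0],[0,-10,0,0],[0,-10,0,0]]}}

```text
clock: 20.38
eef_pos: [0.4894, -0.1845, 0.1431]
tool_rot: [[0.996, 0.003, 0.088], [-0.088, -0.002, 0.996], [0.003, -1.0, -0.002]]
force: [-0.4, -0.3, -1.6]
grip_width: 0.0416
```

```bash
python3 d.py .4402 .1966 .140 -42
```

```text
t20.38 [ 0.4894 -0.1845  0.1431] yaw-5.0 w0.0416 j6 -28 F [-0.4 -0.3 -1.6] -> shift [-8.24  0.21 37.54] spin 37.0 rows 9.2
```

Request:
{"api": "apply_moves", "payload": {"series": [[-0.2,0,1,2],[-0.7,0,3,5],[-1.3,0,6,10],[-2,0,9,15],[-2.7,0,12,20],[-3.3,0,15,24],[-4,0,18,28],[-4.6,0,21,31],[-5.3,0,24,34],[-5.9,0,27,37]]}}

```text
clock: 21.22
eef_pos: [0.4519, 0.0917, 0.1398]
tool_rot: [[0.741, -0.002, 0.672], [-0.672, 0.0, 0.741], [-0.001, -1.0, -0.001]]
force: [0.9, 0.5, -1.2]
grip_width: 0.0412
```

Request:
{"api": "apply_moves", "payload": {"series": [[0,0,0,0],[0,0,0,0],[0,0,0,0]]}}

```text
clock: 21.47
eef_pos: [0.4528, 0.0899, 0.1402]
tool_rot: [[0.743, -0.001, 0.669], [-0.669, -0.0, 0.743], [-0.001, -1.0, -0.001]]
force: [-0.5, 0.3, -0.1]
grip_width: 0.0416
```

```bash
python3 d.py .4402 .1966 .140 -42
```

```text
t21.47 [0.4528 0.0899 0.1402] yaw-42.0 w0.0416 j6 39 F [-0.5  0.3 -0.1] -> shift [-8.08  0.02  7.09] spin 0.0 rows 2.6
```

Request:
{"api": "apply_moves", "payload": {"series": [[-0.8,0,0.7,0],[-2.3,0,2,0],[-4.3,0,3.8,0],[-6.2,0,5.5,0],[-7.5,0,6.6,0],[-8.1,0,7.1,0],[-8.1,0,7.1,0],[-8.1,0,7.1,0]]}}

```text
clock: 22.13
eef_pos: [0.4407, 0.1967, 0.1408]
tool_rot: [[0.743, -0.0, 0.67], [-0.67, -0.0, 0.743], [0.0, -1.0, -0.001]]
force: [-0.1, -0.8, -1.1]
grip_width: 0.0414
```

Request:
{"api": "apply_moves", "payload": {"series": [[0,0.5,0,0],[0,2,0,0],[0,4,0,0],[0,6,0,0],[0,8,0,0],[0,9.3,0,0],[0,10,0,0],[0,10.3,0,0],[0,10.4,0,0],[0,10.4,0,0]]}}

```text
clock: 22.97
eef_pos: [0.4412, 0.197, 0.0375]
tool_rot: [[0.742, 0.001, 0.67], [-0.67, 0.0, 0.742], [0.001, -1.0, 0.001]]
force: [0.7, -0.5, -0.3]
grip_width: 0.0416
```

Request:
{"api": "apply_moves", "payload": {"series": [[0,0.1,0,0],[0,0.2,0,0],[0,0.3,0,0],[0,0.35,0,0],[0,0.35,0,0]]}}

```text
clock: 23.38
eef_pos: [0.4406, 0.1972, 0.0335]
tool_rot: [[0.743, 0.0, 0.67], [-0.67, 0.0, 0.743], [0.0, -1.0, 0.0]]
force: [-0.2, -0.4, -1.1]
grip_width: 0.0416
```

```bash
python3 d.py .4402 .1966 .0325 -42
```

```text
t23.38 [0.4406 0.1972 0.0335] yaw-42.0 w0.0416 j6 53 F [-0.2 -0.4 -1.1] -> shift [ 0.01  0.1  -0.07] spin -0.0 rows 0.0
```

Request:
{"api": "apply_moves", "payload": {"series": [[0,0.05,0,0],[0,0.1,0,0],[0,0.1,0,0]]}}

```text
clock: 23.63
eef_pos: [0.4407, 0.1973, 0.0329]
tool_rot: [[0.743, -0.0, 0.669], [-0.669, -0.0, 0.743], [-0.0, -1.0, -0.0]]
force: [-2.2, -0.3, 4.5]
grip_width: 0.042
```

Request:
{"api": "apply_moves", "payload": {"series": [[0,0,0,0],[0,0,0,0],[0,0,0,0],[0,0,0,0],[0,0,0,0],[0,0,0,0],[0,0,0,0],[0,0,0,0]], "hand": 9.4}}

```text
clock: 24.3
eef_pos: [0.4406, 0.1972, 0.0324]
tool_rot: [[0.743, -0.0, 0.67], [-0.67, -0.0, 0.743], [-0.0, -1.0, -0.0]]
force: [-0.7, 0.3, 0.2]
grip_width: 0.0914
```

Request:
{"api": "apply_moves", "payload": {"series": [[0,-0.5,0,0],[0,-1.5,0,0],[0,-3.5,0,0],[0,-6,0,0],[0,-8.5,0,0],[0,-10.5,0,0],[0,-11.5,0,0],[0,-12,0,0]]}}

```text
clock: 24.97
eef_pos: [0.4418, 0.1974, 0.155]
tool_rot: [[0.743, 0.004, 0.67], [-0.67, 0.001, 0.743], [0.002, -1.0, 0.003]]
force: [-1.4, -0.7, -0.2]
grip_width: 0.094
```

Request:
{"api": "apply_moves", "payload": {"series": [[1,0,-0.9,-4],[3,0,-2.6,-10],[5.5,0,-4.7,-16],[8.3,0,-7.1,-23],[11.1,0,-9.5,-30],[13.9,0,-11.9,-37],[16.7,0,-14.3,-44],[19.5,0,-16.7,-51],[22.3,0,-19.1,-57],[25,0,-21.5,-62]]}}

```text
clock: 25.8
eef_pos: [0.4812, -0.1267, 0.1515]
tool_rot: [[0.948, -0.002, -0.318], [0.318, 0.001, 0.948], [-0.001, -1.0, 0.001]]
force: [0.3, 0.1, 0.2]
grip_width: 0.0938
```

Request:
{"api": "apply_moves", "payload": {"series": [[0,0,0,0],[0,0,0,0]]}}

```text
clock: 25.97
eef_pos: [0.4813, -0.1264, 0.1515]
tool_rot: [[0.951, -0.002, -0.308], [0.308, 0.001, 0.951], [-0.001, -1.0, 0.002]]
force: [-0.5, 0.2, -0.1]
grip_width: 0.0944
```

```bash
python3 d.py .4985 -.251 .150 20
```

```text
t25.97 [ 0.4813 -0.1264  0.1515] yaw17.9 w0.0944 j6 -46 F [-0.5  0.2 -0.1] -> shift [ -2.2    0.13 -12.38] spin -2.1 rows 3.0
```

Request:
{"api": "apply_moves", "payload": {"series": [[-0.3,0,-1.5,0],[-0.8,0,-4.5,0],[-1.4,0,-8,0],[-1.9,0,-10.8,0],[-2.2,0,-12.2,0],[-2.2,0,-12.4,0],[-2.2,0,-12.4,0],[-2.2,0,-12.4,0]]}}

```text
clock: 26.63
eef_pos: [0.4995, -0.248, 0.152]
tool_rot: [[0.95, -0.001, -0.313], [0.313, 0.001, 0.95], [-0.001, -1.0, 0.002]]
force: [0.7, 0.4, -0.4]
grip_width: 0.094
```

```bash
python3 lids.py 7 .4987 -.2507 .040 18
```

```text
blue 1360 [ 0.4983 -0.251   0.0823]
t26.68 [ 0.4996 -0.248   0.1521] yaw18.3 w0.0940 j6 -56 F [-0.5 -0.4  0.4] -> shift [-0.16 11.21 -0.24] spin 0.3 rows 2.7
```

Request:
{"api": "apply_moves", "payload": {"series": [[-0.2,1,-0.2,0],[-0.2,3,-0.2,0],[-0.2,5.5,-0.2,0],[-0.2,8,-0.2,0],[-0.2,9.7,-0.2,0],[-0.2,10.6,-0.2,0],[-0.2,11,-0.2,0],[-0.2,11.1,-0.2,0],[-0.2,11.1,-0.2,0]]}}

```text
clock: 27.43
eef_pos: [0.499, -0.2526, 0.0421]
tool_rot: [[0.95, 0.001, -0.313], [0.313, -0.001, 0.95], [0.001, -1.0, -0.001]]
force: [-0.8, -0.2, -0.2]
grip_width: 0.094
```

Request:
{"api": "apply_moves", "payload": {"series": [[0,0,0,0],[0,0,0,0],[0,0,0,0],[0,0,0,0],[0,0,0,0],[0,0,0,0],[0,0,0,0],[0,0,0,0],[0,0,0,0]], "hand": 3.0}}

```text
clock: 28.18
eef_pos: [0.4984, -0.2524, 0.0415]
tool_rot: [[0.95, -0.0, -0.312], [0.312, -0.0, 0.95], [-0.0, -1.0, 0.0]]
force: [-0.5, 0.2, 0.0]
grip_width: 0.0416
```

Request:
{"api": "apply_moves", "payload": {"series": [[0,-0.3,0,0],[0,-1,0,0],[0,-2.3,0,0],[0,-4,0,0],[0,-6,0,0],[0,-8,0,0],[0,-9.3,0,0],[0,-10,0,0],[0,-10,0,0]]}}

```text
clock: 28.93
eef_pos: [0.4995, -0.2532, 0.1438]
tool_rot: [[0.95, 0.003, -0.312], [0.312, -0.002, 0.95], [0.002, -1.0, -0.003]]
force: [0.2, 0.5, -0.9]
grip_width: 0.0414
```

```bash
python3 d.py .4548 .2650 .140 20
```

```text
t28.93 [ 0.4995 -0.2532  0.1438] yaw18.2 w0.0414 j6 -57 F [ 0.2  0.5 -0.9] -> shift [11.94  0.24 50.62] spin -1.8 rows 12.5
```

Request:
{"api": "apply_moves", "payload": {"series": [[0.2,0,1,0],[0.7,0,3,0],[1.4,0,6,0],[2.1,0,9,0],[2.8,0,12,0],[3.5,0,15,0],[4.2,0,18,0],[4.9,0,21,0],[5.7,0,24,0],[6.4,0,27,0]]}}

```text
clock: 29.77
eef_pos: [0.4731, 0.0262, 0.1398]
tool_rot: [[0.95, -0.003, -0.312], [0.312, 0.001, 0.95], [-0.003, -1.0, 0.002]]
force: [0.0, -0.5, -0.1]
grip_width: 0.0416
```

Request:
{"api": "apply_moves", "payload": {"series": [[0.7,0,3,0],[1.4,0,6,0],[2.1,0,9,0],[2.8,0,12,0],[3.5,0,15,0],[4.2,0,18,0],[4.9,0,21,0],[5.3,0,22.8,0],[5.5,0,23.5,0],[5.5,0,23.5,0]]}}

```text
clock: 30.6
eef_pos: [0.4523, 0.2654, 0.1401]
tool_rot: [[0.949, -0.003, -0.315], [0.315, -0.001, 0.949], [-0.003, -1.0, 0.0]]
force: [0.3, 0.1, -1.1]
grip_width: 0.0416
```

```bash
python3 d.py .4548 .2650 .140 20
```

```text
t30.60 [0.4523 0.2654 0.1401] yaw18.3 w0.0416 j6 -0 F [ 0.3  0.1 -1.1] -> shift [ 0.22  0.01 -0.12] spin -1.7 rows 0.2
```

Request:
{"api": "apply_moves", "payload": {"series": [[0.1,0.5,-0.1,0],[0.1,2,-0.1,0],[0.1,4,-0.1,0],[0.1,6,-0.1,0],[0.1,8,-0.1,0],[0.1,9.3,-0.1,0],[0.1,10,-0.1,0],[0.1,10.3,-0.1,0],[0.1,10.4,-0.1,0],[0.1,10.4,-0.1,0]]}}

```text
clock: 31.43
eef_pos: [0.4557, 0.2635, 0.038]
tool_rot: [[0.95, 0.001, -0.312], [0.312, 0.0, 0.95], [0.001, -1.0, -0.0]]
force: [-0.1, 1.0, -0.9]
grip_width: 0.0418
```

Request:
{"api": "apply_moves", "payload": {"series": [[0,0.1,0,0],[0,0.2,0,0],[0,0.3,0,0],[0,0.35,0,0],[0,0.35,0,0]]}}

```text
clock: 31.85
eef_pos: [0.4551, 0.2639, 0.034]
tool_rot: [[0.95, 0.0, -0.312], [0.312, 0.0, 0.95], [0.0, -1.0, -0.0]]
force: [-0.1, -0.3, -1.2]
grip_width: 0.0417
```

Request:
{"api": "apply_moves", "payload": {"series": [[0,0.05,0,0],[0,0.1,0,0],[0,0.1,0,0]]}}

```text
clock: 32.1
eef_pos: [0.4552, 0.2639, 0.0334]
tool_rot: [[0.95, -0.0, -0.312], [0.312, -0.0, 0.95], [-0.0, -1.0, -0.0]]
force: [-1.2, -0.5, 3.7]
grip_width: 0.0416
```

Request:
{"api": "apply_moves", "payload": {"series": [[0,0,0,0],[0,0,0,0],[0,0,0,0],[0,0,0,0],[0,0,0,0],[0,0,0,0],[0,0,0,0],[0,0,0,0]], "hand": 9.4}}

```text
clock: 32.77
eef_pos: [0.4551, 0.2638, 0.0329]
tool_rot: [[0.95, -0.0, -0.312], [0.312, -0.0, 0.95], [-0.0, -1.0, -0.0]]
force: [0.5, 0.1, 1.0]
grip_width: 0.0913
```

Request:
{"api": "apply_moves", "payload": {"series": [[0,-0.5,0,0],[0,-1.5,0,0],[0,-3.5,0,0],[0,-6,0,0],[0,-9,0,0],[0,-12,0,0],[0,-14.5,0,0],[0,-16.3,0,0],[0,-17,0,0],[0,-17,0,0]]}}

```text
clock: 33.6
eef_pos: [0.4563, 0.2643, 0.2058]
tool_rot: [[0.95, 0.005, -0.312], [0.312, 0.002, 0.95], [0.005, -1.0, -0.0]]
force: [-0.0, -0.8, -0.3]
grip_width: 0.0941
```

Request:
{"api": "apply_moves", "payload": {"series": [[-0.2,0,-1,0],[-0.7,0,-3.3,0],[-1.5,0,-7,0],[-2.3,0,-10.8,0],[-3.1,0,-14.5,0],[-3.9,0,-18.2,0],[-4.7,0,-22,0],[-5.5,0,-25.7,0],[-6.3,0,-29.4,0],[-7.1,0,-33.2,0]]}}

```text
clock: 34.43
eef_pos: [0.4897, -0.0757, 0.2009]
tool_rot: [[0.95, -0.003, -0.312], [0.312, 0.001, 0.95], [-0.003, -1.0, 0.002]]
force: [1.0, -0.2, -0.3]
grip_width: 0.0937
```

Request:
{"api": "apply_moves", "payload": {"series": [[-0.8,0,-3.7,0],[-1.6,0,-7.4,0],[-2.4,0,-11.1,0],[-3.2,1,-14.8,0],[-4,2.5,-18.5,0],[-4.7,4,-21.8,0],[-5.1,5,-23.6,0],[-5.2,5,-24,0],[-5.2,5,-24,0],[-5.2,5,-24,0]]}}

```text
clock: 35.27
eef_pos: [0.5163, -0.3172, 0.1523]
tool_rot: [[0.95, -0.001, -0.312], [0.312, 0.001, 0.95], [-0.001, -1.0, 0.002]]
force: [-0.0, -0.2, 0.4]
grip_width: 0.0933
```

```bash
python3 lids.py 8 .517 -.3185 .040 18
```

```text
t35.32 [ 0.5167 -0.317   0.153 ] yaw18.2 w0.0942 j6 -60 F [ 0.2 -0.1 -0.1] -> shift [-0.02 11.3  -0.16] spin 0.2 rows 2.7
```

Request:
{"api": "apply_moves", "payload": {"series": [[0,1,-0.1,0],[0,3,-0.1,0],[0,5.5,-0.1,0],[0,8,-0.1,0],[0,9.7,-0.1,0],[0,10.6,-0.1,0],[0,11.1,-0.1,0],[0,11.2,-0.1,0],[0,11.2,-0.1,0]]}}

```text
clock: 36.07
eef_pos: [0.5178, -0.319, 0.0418]
tool_rot: [[0.95, 0.001, -0.313], [0.313, -0.001, 0.95], [0.001, -1.0, -0.001]]
force: [-0.2, -0.6, 0.2]
grip_width: 0.0939
```

Request:
{"api": "apply_moves", "payload": {"series": [[0,0,0,0],[0,0,0,0],[0,0,0,0],[0,0,0,0],[0,0,0,0],[0,0,0,0],[0,0,0,0],[0,0,0,0],[0,0,0,0]], "hand": 3.0}}

```text
clock: 36.82
eef_pos: [0.5171, -0.3189, 0.041]
tool_rot: [[0.95, -0.0, -0.312], [0.312, 0.0, 0.95], [-0.0, -1.0, 0.0]]
force: [-0.4, -0.1, 0.2]
grip_width: 0.0415
```

Request:
{"api": "apply_moves", "payload": {"series": [[0,-0.3,0,0],[0,-1,0,0],[0,-2.3,0,0],[0,-4,0,0],[0,-6,0,0],[0,-8,0,0],[0,-9.3,0,0],[0,-10,0,0],[0,-10,0,0]]}}

```text
clock: 37.57
eef_pos: [0.5182, -0.3197, 0.1435]
tool_rot: [[0.95, 0.003, -0.312], [0.312, -0.003, 0.95], [0.002, -1.0, -0.004]]
force: [-0.3, -0.3, -0.7]
grip_width: 0.0414
```

```bash
python3 d.py .4694 .3335 .140 18
```

```text
t37.57 [ 0.5182 -0.3197  0.1435] yaw18.2 w0.0414 j6 -61 F [-0.3 -0.3 -0.7] -> shift [15.77  0.16 63.58] spin 0.2 rows 15.7
```

Request:
{"api": "apply_moves", "payload": {"series": [[0.2,-0.5,1,0],[0.7,-1.5,3,0],[1.4,-3,6,0],[2.1,-4,9,0],[2.8,-4.5,12,0],[3.5,-4.5,15,0],[4.2,-4.5,18,0],[4.9,-4.5,21,0],[5.7,-4.5,24,0],[6.4,-4.5,27,0]]}}

```text
clock: 38.4
eef_pos: [0.4921, -0.0402, 0.1846]
tool_rot: [[0.95, -0.002, -0.312], [0.312, 0.001, 0.95], [-0.002, -1.0, 0.002]]
force: [-0.6, -0.4, -1.5]
grip_width: 0.0416
```

Request:
{"api": "apply_moves", "payload": {"series": [[0.7,0,3,0],[1.5,0,6,0],[2.3,0,9,0],[3,0,12,0],[3.8,0,15,0],[4.6,0,18,0],[5.4,0,21,0],[6.2,0,24,0],[7,0,27,0],[7.6,0,29.5,0]]}}

```text
clock: 39.23
eef_pos: [0.4718, 0.2636, 0.1846]
tool_rot: [[0.95, -0.003, -0.313], [0.313, -0.0, 0.95], [-0.003, -1.0, 0.0]]
force: [1.2, 0.7, -1.2]
grip_width: 0.042
```

Request:
{"api": "apply_moves", "payload": {"series": [[0.6,0,2.5,0],[1.2,0,4.6,0],[1.7,0,6.2,0],[1.9,0,7,0],[1.9,0,7,0],[1.9,0,7,0]]}}

```text
clock: 39.73
eef_pos: [0.4691, 0.3336, 0.1851]
tool_rot: [[0.95, -0.002, -0.313], [0.313, -0.001, 0.95], [-0.002, -1.0, -0.001]]
force: [0.2, -1.2, -1.0]
grip_width: 0.0413
```

```bash
python3 d.py .4694 .3335 .141 18
```

```text
t39.73 [0.4691 0.3336 0.1851] yaw18.2 w0.0413 j6 6 F [ 0.2 -1.2 -1. ] -> shift [ 0.03  4.41 -0.01] spin 0.2 rows 1.1
```

Total descent to contact: 15.3 cm (4.5 + 10.8).

Request:
{"api": "apply_moves", "payload": {"series": [[0,1,0,0],[0,3.5,0,0],[0,6,0,0],[0,8.5,0,0],[0,11,0,0],[0,13,0,0],[0,14.2,0,0],[0,14.7,0,0],[0,14.9,0,0],[0,14.9,0,0]]}}

```text
clock: 40.57
eef_pos: [0.4704, 0.3338, 0.0374]
tool_rot: [[0.95, 0.001, -0.312], [0.312, 0.0, 0.95], [0.001, -1.0, 0.0]]
force: [-0.1, -0.2, -0.8]
grip_width: 0.0416
```

Request:
{"api": "apply_moves", "payload": {"series": [[0,0.1,0,0],[0,0.2,0,0],[0,0.3,0,0],[0,0.35,0,0],[0,0.35,0,0]]}}

```text
clock: 40.98
eef_pos: [0.47, 0.3341, 0.0337]
tool_rot: [[0.95, 0.0, -0.312], [0.312, 0.0, 0.95], [0.0, -1.0, 0.0]]
force: [-0.2, -0.6, -2.3]
grip_width: 0.0416
```

Request:
{"api": "apply_moves", "payload": {"series": [[0,0.05,0,0],[0,0.1,0,0],[0,0.1,0,0]]}}

```text
clock: 41.23
eef_pos: [0.4701, 0.3341, 0.0329]
tool_rot: [[0.95, 0.0, -0.312], [0.312, -0.0, 0.95], [0.0, -1.0, -0.0]]
force: [-1.7, -0.7, 2.8]
grip_width: 0.0415
```

Request:
{"api": "apply_moves", "payload": {"series": [[0,0,0,0],[0,0,0,0],[0,0,0,0],[0,0,0,0],[0,0,0,0],[0,0,0,0],[0,0,0,0],[0,0,0,0]], "hand": 9.4}}

```text
clock: 41.9
eef_pos: [0.4699, 0.334, 0.0325]
tool_rot: [[0.95, -0.0, -0.312], [0.312, 0.0, 0.95], [0.0, -1.0, 0.0]]
force: [-0.4, 0.1, 0.7]
grip_width: 0.0914
```

Request:
{"api": "apply_moves", "payload": {"series": [[0,-0.5,0,0],[0,-1.5,0,0],[0,-3.5,0,0],[0,-6,0,0],[0,-9,0,0],[0,-12,0,0],[0,-14.5,0,0],[0,-16.3,0,0],[0,-17,0,0],[0,-17,0,0]]}}

```text
clock: 42.73
eef_pos: [0.4712, 0.3346, 0.2055]
tool_rot: [[0.95, 0.005, -0.312], [0.312, 0.002, 0.95], [0.005, -1.0, 0.001]]
force: [-0.0, -0.3, 0.1]
grip_width: 0.0936
```

Request:
{"api": "apply_moves", "payload": {"series": [[-0.5,0,1,0],[-1.5,0,4,0],[-3,0,8,0],[-4.5,0,12,0],[-6,0,16,0],[-7.5,0,19,0],[-9,0,22,0],[-10.5,0,25,0],[-11.8,0,28,0],[-12.6,0,30,0]]}}

```text
clock: 43.57
eef_pos: [0.2526, 0.5805, 0.1999]
tool_rot: [[0.949, -0.003, -0.315], [0.315, -0.003, 0.949], [-0.004, -1.0, -0.002]]
force: [0.0, 0.4, -0.5]
grip_width: 0.0942
```

Request:
{"api": "apply_moves", "payload": {"series": [[0,0,0,0],[0,0,0,0],[0,0,0,0],[0,0,0,0]]}}

```text
clock: 43.9
eef_pos: [0.257, 0.5786, 0.2016]
tool_rot: [[0.95, -0.001, -0.311], [0.311, -0.001, 0.95], [-0.001, -1.0, -0.001]]
force: [-0.4, -0.2, -0.6]
grip_width: 0.0937
```

```bash
python3 w.py 9 .25 .6 .2 18 top scene
python3 - <<'E'
from h import *
a=[cv2.imread(f"pics/{n}9.png") for n in("scene","top")]
a=[a[0][50:210,220:400],a[1][120:280,85:265]]
cv2.imwrite("pics/c9.png",cv2.resize(np.hstack(a),None,fx=2.2,fy=2.2,interpolation=cv2.INTER_CUBIC))
t=np.radians(-12.05);M=np.array([[np.cos(t),-np.sin(t)],[np.sin(t),np.cos(t)]])
for n,off in(("top",(.4448,.2305)),("scene",(.4493,.2299))):
    c=load(n+"9");P=cloud(c);X=(P[...,:2]-off)@M*1000;hsv=cv2.cvtColor(c["color"],cv2.COLOR_RGB2HSV).astype(int);H=hsv[...,0]
    for k,m,z in(("red",(H<5)|(H>172),.076),("yellow",(H>20)&(H<32),.076),("green",(H>55)&(H<97),.076),("blue",(H>98)&(H<125),.076),("cap",(H>4)&(H<20),.163)):
        q=m&(hsv[...,1]>90)&(abs(P[...,2]-z)<.004)&(abs(X[...,0])<170)&(abs(X[...,1])<160)
        if q.any(): print(n,k,q.sum(),X[q].mean(0).round(1)-[55,0],np.percentile(P[q][:,2],[5,50,95]).round(4))
E
```

```text
t43.90 [0.257  0.5786 0.2016] yaw18.1 w0.0937 j6 38 F [-0.4 -0.2 -0.6] -> shift [0.01 0.15 2.25] spin 0.1 rows 0.5
top red 228 [-52.7 -34.4] [0.0727 0.0754 0.0783]
top yellow 241 [ -53.5 -102.3] [0.0723 0.0752 0.078 ]
top green 227 [-52.9 103.8] [0.0726 0.0751 0.0779]
top blue 235 [-53.5  34.1] [0.0726 0.0752 0.0783]
top cap 137 [59.  -2.4] [0.1595 0.1631 0.1657]
scene red 189 [-53.7 -33.8] [0.0732 0.0754 0.0781]
scene yellow 199 [ -53.3 -102.7] [0.0731 0.0757 0.078 ]
scene green 155 [-53.4 104.2] [0.0728 0.0755 0.0784]
scene blue 175 [-54.   34.6] [0.0733 0.0759 0.078 ]
scene cap 119 [58.6 -2. ] [0.1602 0.1636 0.1659]
```

View pics/c9.png

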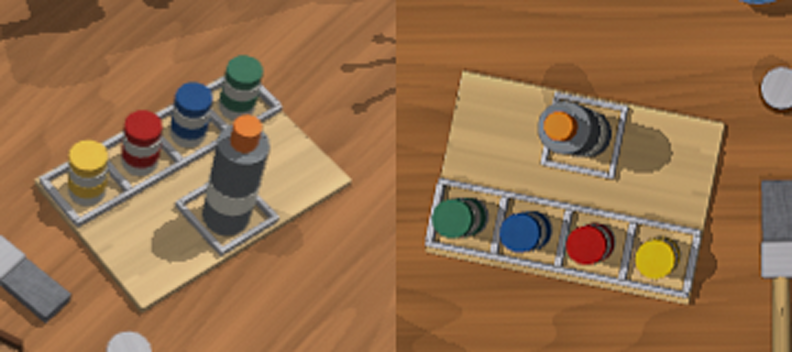

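The picture shows all five pieces upright in their cells. From left to right in the front row they are green, blue, red and yellow, which is the reverse of the board. Every piece is within about 3 mm of its cell centre.

```bash
python3 -c "
from plant import *
print(close_job())"
```

```text
the job is handed in; nothing more can be done
None
```

The job is done and handed in at about 44 s of the 138 s allowed. I stood the slip bottle in the back cell first. Then I moved the four jars in the order yellow, red, blue, green, and the front row now reads green, blue, red, yellow from left to right, the reverse of the board.

**Final check:** The last top and scene views show all five pieces upright, released and within about 3 mm of their cell centres. Lid heights of about 75.5 mm and a cap height of about 163 mm mean each piece sits flat on its cell floor. The arm is clear of everything. Readings at the end of each move showed at most about 8 N on the wrist, at the moments of setting down.

**Disagreements:**
- The top and scene cameras differed by about 5 mm in x. I used their average, which the wrist camera agreed with.
- The wrist-camera colour mask missed the green lid. I gripped that jar from the other two views, and it went into its cell without trouble.

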